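Tip up a display panel and lay it in the carrier

TASK

Two thin display panels lie sunk in low tip-up rests on the bench. Take the one with the round window: press down the end of it that lies over the open finger well so that its other end tips up out of the rest, then grip it by its long edges near the raised end, lift it out and lay it flat, face up and lengthwise, centred on the two pads of the shallow clear tray, lowering it in the fingers and not dropping it. Leave the panel with the rectangular window where it lies.

Things in the scene. Friction and masses are not known exactly. Their poses are not given: they have to be found in the camera images.
- round_panel_mid (a point): Centre of the loose panel to move: white plate 110 x 50 x 5 mm, 60 g, black round window 40 mm across. x along its length (+x end away from the robot), y across, z out of its face. It lies level, top flush with the 28 mm high rims of a fixed metal rest (155 x 76 mm), 3 mm gaps at the long edges and +x end. Press its -x end, by the 22 mm open well; its +x end then rises.
- rocker_round (a joint): Rad, tilt of the 30 mm wide rocker plate under the round-window panel: 0 level (start), stop 0.40. Axis along panel y, 15 mm from its centre to -x and 7.5 mm below. Stiff: moves at about 3 N pressed 10 mm from the panel's -x end, 8 to 12 mm of travel to the stop; stays where left, panel lying on it. At 0.40 the panel 30 mm from its centre to +x is 17 mm higher, its edges clear of the rims.
- tray_seat (a point): Seat centre of the fixed shallow clear tray (150 along x, 96 along y, walls 10 mm high): midway between the tops of its two dark pads, 20 mm above the bench. Pads 18 mm along x, 36 mm along y (narrower than the panel: finger room beside), 32 mm either side of this point along x. The panel lies along x, either way round, its centre 2.5 mm above this point.
- rect_panel_mid (a point): Centre of the other panel, same size and axes, in the same kind of rest, but with a 90 x 38 mm rectangular black window. To be left alone.
Not all that is in view belongs to the job. Leave any green look-alike of the part that bears round_panel_mid alone. What is shaped like the part that bears tray_seat but blue is not meant.

How it is judged:
On the way, in this order (a step that is already met when the one before it is completed fails the run):
1. the round-window panel has been tipped up in its rest by pressing its end (rocker past 0.25 rad, panel with it) (value of joint rocker_round above 0.25 rad and angle between round_panel_mid's own z axis and vertical above 0.2 rad), for 0.2 s.
2. it is lifted clear in the fingers (centre more than 55 mm above the bench) (height (world z) of round_panel_mid above 0.055 m and contact force between the fingers and round_panel above 0.5 N), for 0.1 s.
3. it is lowered to the tray's seat while still held (centre within 40 mm sideways and 30 mm above) (horizontal distance between round_panel_mid and tray_seat below 0.04 m and z of round_panel_mid in the frame of tray_seat below 0.03 m and contact force between the fingers and round_panel above 0.5 N), for 0.05 s.
At the end, for the whole second after the job is handed in: The round-window panel lies at rest, face up and level (within about 6 degrees) on both pads of the tray, its centre within 20 mm along and 14 mm across the tray of the seat's centre, lengthwise within 11 degrees, either way round; the rectangular-window panel is within 15 mm of where it was (x of round_panel_mid in the frame of tray_seat between -0.02 and 0.02 m and y of round_panel_mid in the frame of tray_seat between -0.014 and 0.014 m and z of round_panel_mid in the frame of tray_seat between -0.002 and 0.007 m and angle between round_panel_mid's own z axis and vertical below 0.1 rad and angle between the x axis of round_panel_mid and the x axis of tray_seat, either way round below 0.2 rad and linear speed of round_panel below 0.02 m/s and distance of rect_panel_mid from where it was at the start of the episode below 0.015 m); the robot touches nothing.
It fails at once if the panel with the rectangular window is displaced by more than 15 mm (distance of rect_panel_mid from where it was at the start of the episode above 0.015 m).
It also fails if it takes over 51 s, if anything falls off the work surface, if the arm or the gripper's body presses on something with over 40 N, if the wrist force passes 120 N, or if a joint passes its speed limit or range.

ROBOT

A 7-joint arm with a two-finger parallel gripper is mounted at the origin on the work surface. World frame = base frame: x ahead of the robot, y to its left, z up, the work surface at z = 0. Lengths are in m, angles in rad, forces in N, time in s.
With the tool pointing down it reaches from about 0.425 to 0.925 m from the base axis. Payload 6.8 kg.
Tool frame: the origin (TCP) lies at the very end of the fingers, on their centre line; the grasp point (between the pads) lies 19 mm behind it; z points along the fingers, x is the direction in which the jaws open and shut, and the axes are right-handed (so a half turn about z gives the same grasp; the last joint's range is limited). The gripper opens to 85 mm and grips with 20 to 120 N. Pads are 22 mm wide; open, the fingers measure 114 mm over their backs; the gripper's body (76 mm by 85 mm) begins 54 mm behind the grasp point. The pads swing forward as they close: fully open they stand 13 mm farther back than shut.
Start: joints at [-1.327, 0.477, 0.022, 1.555, -0.011, 1.109, -0.083], TCP at [0.233, 0.634, 0.231] pointing down, gripper open.
Joint ranges: [-2.96, 2.96], [-0.34, 2.1], [-1.41, 1.46], [0.24, 2.44], [-1.37, 4.51], [0.17, 1.92], [-2.96, 2.96]. Speed limits (rad/s): [2.39, 2.39, 3.14, 3.14, 3.14, 3.14, 3.14].

INTERFACE

Orientations are given as a unit quaternion [w, x, y, z].
In Python, from station import bot gives the robot as it stands.
- The arm moves only by the shell command python3 -m creep 'ROWS' [FORCE]. ROWS is JSON, a list that holds one entry, the list of rows, each a list of 7 numbers: the shift along the tool's x, y, z in cm, then the turn, a rotation vector about the tool's x, y, z in rad, then the opening, from 0 (shut) to 1 (fully open). In form: [[[dx, dy, dz, wx, wy, wz, claw], ...]]. A call has 1 to 10 rows; each row is the pose to reach, as a shift and turn from the pose commanded when the call began, along the tool's axes at that moment; what a row does not reach only later rows make up. A row lasts 1/8 s, in which the tool goes at most 62.5 mm and 10.7 degrees, less where a joint would pass 70% of its speed; a pose out of reach is approached as far as the arm can. A call with a gripper value outside its range is refused whole. The fingers move at their own pace and stop on an object; FORCE is the grip in N (left out, the last holds). Time passes only in rows, so rows that repeat a pose let the fingers close. It gives the time, the measured TCP pose, the force and the opening at its end, in the units of the state.
- bot.get_obs(): the state, without advancing time (a new reading comes with each control period).
- bot.read_camera(name): name is "side" or "top"; returns (picture, depth): 420x560x3 uint8, blue, green, red; 420x560 float32, m along the optical axis (not along the pixel's ray), 0 where there is no reading.
- bot.calibration(name): a dict with "mtx" (3x3 intrinsics, pixels), "rvec" (rotation vector, rad) and "tvec" (3), from world to camera coordinates, as OpenCV has them. Camera axes: x right, y down, z forward; pixel columns grow to the right and rows downward; lengths in m; the calibration is good to about 2 mm. A picture is of the moment at which its call begins. calibration takes no time and is no camera call.
- bot.hand_in(): hands the job in, once; it reports no verdict.
Trained networks look in the newest picture that a camera, given by its name, has taken for a name from the list of things; names that differ only in an ending like _2 or _b are one class to them, and where a whole thing is asked for, a point or a joint stands for the part that bears it (a point fixed in the world has none). Each returns a list of dicts, best first, with "p" (0 to 1); they miss things now and then, are a little off and sometimes report something else, mostly with a low value. They report only what shows in the picture. A call takes as long as a camera call. They do not tell look-alikes from the thing itself.
- bot.find_in(camera, label): "xy" ([column, row] in pixels, amid what is visible of it).
- bot.silhouettes(camera, label): "mask" (420x560 bool, what is visible of it) and "xy" ([column, row] in pixels, amid what is visible of it).
The state is a dict: "t": time; "q": joint angles; "joint_vel": joint speeds; "joint_torque": joint torques, N m; "eef_pos": TCP position; "tool_rot": TCP orientation; "contact_force": force on the tool from outside, world axes, zero at the start; "torque": the same for the moment, N m; "gripper_width": opening from 0.0 (shut) to 1.0 (fully open).
Only numpy, scipy, OpenCV 4.12 (cv2) and the standard library are available. Lean on these libraries where they do the work, as an engineer would, in place of code of your own. Each camera call takes 0.05 s, during which the arm holds its last target.

## Working session

There is one attempt and no reset: what is moved stays moved. The work goes in short steps, Python scripts to look and compute and a shell command to move; the robot and the scene stay as the last step left them, time stands still between calls to the robot, and variables do not carry over. Pictures are saved under pics/ and viewed, and the job is handed in when it is done.

```bash
ls; mkdir -p pics; python3 - <<'E'
from station import bot
import cv2,json
o=bot.get_obs()
for k,v in o.items(): print(k,v)
for c in ("side","top"):
    im,d=bot.read_camera(c); cv2.imwrite(f"pics/{c}0.png",im)
    import numpy as np; np.save(f"pics/{c}0_d.npy",d)
    print(c,bot.calibration(c))
    for l in ("round_panel_mid","rect_panel_mid","tray_seat","rocker_round"):
        try: print(l,bot.find_in(c,l))
        except Exception as e: print(l,e)
E
```

```text
pics
t 0.0
q [-1.32709069  0.47782088  0.0223358   1.55645488 -0.0114832   1.10930503
 -0.08310421]
joint_vel [ 1.12948079e-03 -1.58469326e-03 -3.46557215e-05  7.65113407e-04
 -1.54888100e-04 -1.55892826e-03 -4.10877536e-04]
joint_torque [ 8.00603743e-05 -5.96431446e+01  1.60795480e+00 -2.81200737e+01
  1.24143870e-02  9.22142935e-03  1.33849625e-05]
eef_pos [0.23241155 0.63309074 0.23031028]
tool_rot [ 5.93047009e-04  8.19928545e-01  5.72465123e-01 -7.16322951e-04]
contact_force [ 0.05646394 -0.09542861 -0.14126688]
torque [ 0.00190235 -0.00758205  0.03513772]
gripper_width 1.0055543939346745
side {'mtx': array([[399.18398769,   0.        , 284.05398222],
       [  0.        , 399.18398769, 207.46250433],
       [  0.        ,   0.        ,   1.        ]]), 'rvec': array([ 2.41375999, -0.18789437,  0.04781106]), 'tvec': array([-0.46605141,  0.12766183,  0.91418888])}
round_panel_mid [{'xy': [284.1, 160.6], 'p': 0.92}, {'xy': [228.1, 141.2], 'p': 0.58}]
rect_panel_mid [{'xy': [351.5, 331.2], 'p': 0.94}]
tray_seat [{'xy': [324.2, 229.6], 'p': 0.95}, {'xy': [239.5, 335.0], 'p': 0.77}]
rocker_round []
top {'mtx': array([[443.29913289,   0.        , 284.45641486],
       [  0.        , 443.29913289, 216.41237575],
       [  0.        ,   0.        ,   1.        ]]), 'rvec': array([ 2.16086374, -2.15798001,  0.08403825]), 'tvec': array([0.06733579, 0.45872703, 0.89274996])}
round_panel_mid [{'xy': [200.7, 194.8], 'p': 0.91}, {'xy': [137.0, 263.8], 'p': 0.81}]
rect_panel_mid [{'xy': [447.0, 163.0], 'p': 0.57}]
tray_seat [{'xy': [316.9, 162.5], 'p': 0.84}, {'xy': [430.0, 272.9], 'p': 0.55}, {'xy': [200.8, 197.2], 'p': 0.55}]
rocker_round []
```

View pics/side0.png

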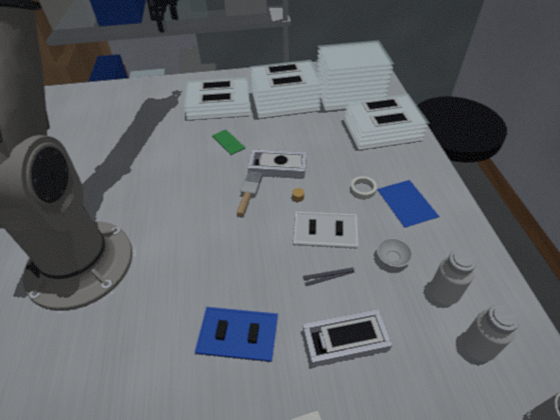

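View pics/top0.png

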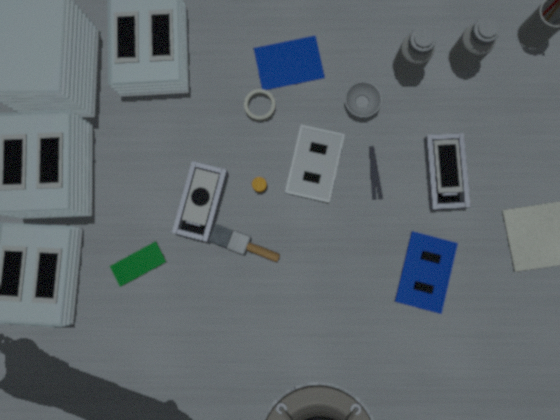

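The top picture shows the round-window panel's rest at about (200,200), the white tray at (316,163) and the rectangular-window panel at (447,170). The green item at (138,263) and the blue tray at (427,272) are look-alikes. Next I'll measure the poses.

```bash
cat > h.py <<'E'
import numpy as np,cv2
from station import bot
def cal(c):
    k=bot.calibration(c); R=cv2.Rodrigues(k['rvec'])[0]; return k['mtx'],R,np.array(k['tvec']).ravel(),k['rvec']
def at_z(c,px,z):
    K,R,t,_=cal(c); px=np.atleast_2d(np.array(px,float))
    r=(np.linalg.inv(K)@np.c_[px,np.ones(len(px))].T).T@R
    C=-R.T@t; s=(z-C[2])/r[:,2]; return C+s[:,None]*r
def cloud(c,d):
    K,R,t,_=cal(c); v,u=np.mgrid[:d.shape[0],:d.shape[1]]
    p=np.stack([(u-K[0,2])/K[0,0]*d,(v-K[1,2])/K[1,1]*d,d],-1); return (p-t)@R
def proj(c,P):
    K,R,t,rv=cal(c); return cv2.projectPoints(np.atleast_2d(np.array(P,float)),rv,t,K,None)[0][:,0]
E
python3 - <<'E'
from h import *
for c in ("top","side"):
    im,d=bot.read_camera(c)
    P=cloud(c,d)
    for l in ("round_panel_mid","tray_seat","rect_panel_mid"):
        for r in bot.silhouettes(c,l)[:2]:
            m=r['mask']; 
            ys,xs=np.nonzero(m); 
            q=cv2.minAreaRect(np.c_[xs,ys].astype(np.float32))
            pts=P[m]; pts=pts[(d[m]>0)]
            z=np.median(pts[:,2]); 
            w=cv2.minAreaRect(pts[:,:2].astype(np.float32)*1000)
            box=cv2.boxPoints(q); 
            print(c,l,r['p'],r['xy'],m.sum(),'z',z.round(4),np.percentile(pts[:,2],[5,95]).round(4),'world rect',np.round(w[0],1),np.round(w[1],1),round(w[2],1),'med',np.median(pts,0).round(4))
            zz=.028 if 'panel' in l else .02
            B=at_z(c,box,zz); print('   box@z',B[:,:2].round(4).tolist(),'ctr',B.mean(0).round(4))
im,_=bot.read_camera("top")
cv2.imwrite("pics/rp.png",cv2.resize(im[150:260,150:360],None,fx=3.8,fy=3.8,interpolation=cv2.INTER_CUBIC))
im,_=bot.read_camera("side")
cv2.imwrite("pics/rps.png",cv2.resize(im[130:260,220:370],None,fx=4.5,fy=4.5,interpolation=cv2.INTER_CUBIC))
E
```

```text
top round_panel_mid 0.9 [198.0, 195.7] 1168 z 0.0291 [0.0265 0.0317] world rect [500.  242.1] [ 49.4 108.2] 76.7 med [0.5006 0.2416 0.0291]
   box@z [[0.4538, 0.2783], [0.5588, 0.2537], [0.546, 0.205], [0.4414, 0.23]] ctr [0.5    0.2417 0.028 ]
top round_panel_mid 0.77 [137.6, 263.6] 1256 z 0.0061 [0.003  0.0087] world rect [361.2 376.8] [ 52.  112.1] 29.9 med [0.36   0.3756 0.0061]
   box@z [[0.3571, 0.4293], [0.4097, 0.333], [0.3661, 0.3079], [0.314, 0.4038]] ctr [0.3617 0.3685 0.028 ]
top tray_seat 0.88 [314.7, 161.1] 3166 z 0.0057 [0.0025 0.0208] world rect [574.4   4.8] [ 98.3 151.7] 77.3 med [0.5736 0.0042 0.0057]
   box@z [[0.5084, 0.0681], [0.6557, 0.0361], [0.6337, -0.0581], [0.4874, -0.0248]] ctr [0.5713 0.0053 0.02  ]
top tray_seat 0.66 [429.1, 273.6] 3567 z 0.0058 [0.0023 0.0207] world rect [ 345.5 -225.7] [102.1 152.1] 74.7 med [ 0.3449 -0.2235  0.0058]
   box@z [[0.2834, -0.1529], [0.4298, -0.1908], [0.4067, -0.2879], [0.2614, -0.2487]] ctr [ 0.3453 -0.2201  0.02  ]
top rect_panel_mid 0.76 [448.9, 165.1] 1284 z 0.0291 [0.0264 0.0319] world rect [ 563.7 -270.2] [109.5  5
[... 718 characters left out ...]
 world rect [ 344.5 -224.5] [ 97.8 150.3] 75.2 med [ 0.3444 -0.2285  0.0035]
   box@z [[0.2624, -0.2599], [0.2731, -0.1597], [0.4293, -0.2031], [0.4063, -0.2982]] ctr [ 0.3427 -0.2302  0.02  ]
side tray_seat 0.62 [324.2, 233.0] 2127 z 0.0033 [0.0002 0.0183] world rect [572.6   4.6] [ 99.7 152.8] 76.9 med [ 0.5735 -0.001   0.0033]
   box@z [[0.4852, -0.0415], [0.5056, 0.059], [0.6608, 0.0237], [0.63, -0.0734]] ctr [ 0.5704 -0.008   0.02  ]
side rect_panel_mid 0.9 [352.7, 333.8] 1468 z 0.0266 [0.0243 0.0288] world rect [ 564.4 -269.8] [113.   51.4] 2.7 med [ 0.5623 -0.271   0.0266]
   box@z [[0.5068, -0.2487], [0.6234, -0.242], [0.6176, -0.294], [0.5061, -0.2995]] ctr [ 0.5635 -0.2711  0.028 ]
```

View pics/rp.png

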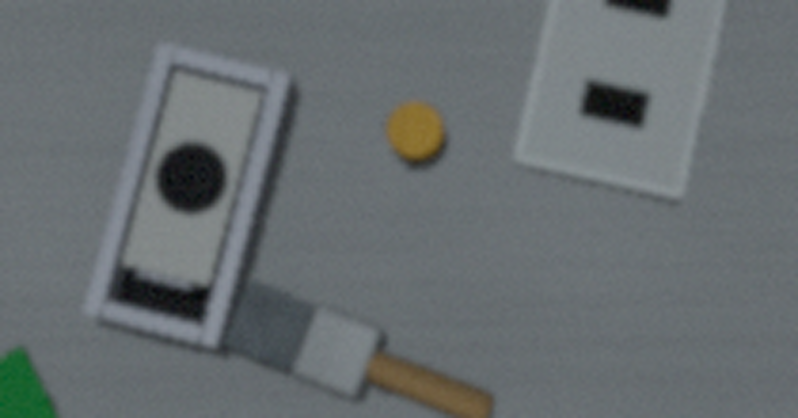

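View pics/rps.png

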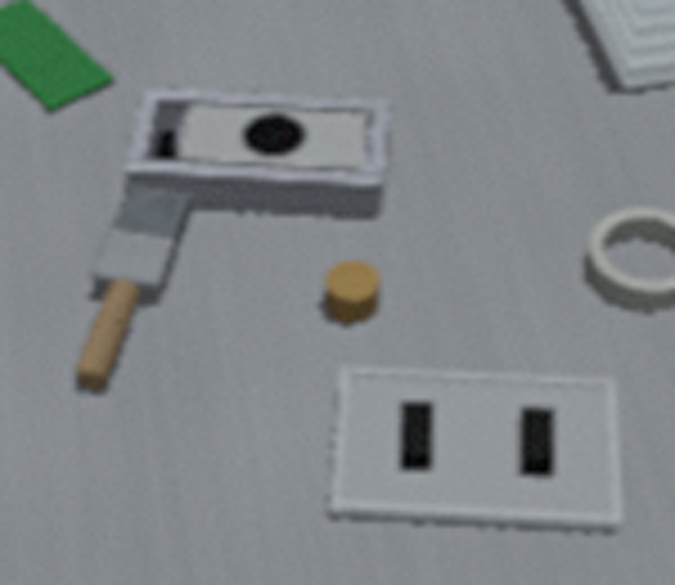

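```bash
python3 - <<'E'
from h import *
def mr(p): 
    w=cv2.minAreaRect(p.astype(np.float32)*1000); return np.round(w[0],1),np.round(w[1],1),round(w[2],2)
for c in ("top","side"):
    im=cv2.imread(f"pics/{c}0.png"); d=np.load(f"pics/{c}0_d.npy"); P=cloud(c,d)
    print(c,'bench z',np.median(P[(abs(P[...,0]-.45)<.02)&(abs(P[...,1]-.1)<.02)][:,2]).round(4))
    m=(np.hypot(P[...,0]-.49,P[...,1]-.243)<.1)&(P[...,2]>.02)&(d>0)
    print('rest',mr(P[m][:,:2]), m.sum())
    # rest rims by colour edge: region by ray plane z=.028
    v,u=np.nonzero(m); B=at_z(c,np.c_[u,v],.028); print('rest@.028',mr(B[:,:2]))
    # window
    g=im.max(2)
    for name,ctr,z,rad in (("win",(.5,.2417),.028,.05),("pads",(.5735,.0047),.02,.07)):
        q=proj(c,[[ctr[0],ctr[1],z]])[0]
        vv,uu=np.mgrid[:420,:560]; W=at_z(c,np.c_[uu.ravel(),vv.ravel()],z).reshape(420,560,3)
        k=(np.hypot(W[...,0]-ctr[0],W[...,1]-ctr[1])<rad)&(g<60)
        n,lab,st,cen=cv2.connectedComponentsWithStats(k.astype(np.uint8))
        for i in range(1,n):
            if st[i,4]>15: print(name,st[i,4],cen[i].round(1),at_z(c,cen[i],z)[0].round(4))
    # tray outline
    m=(abs(P[...,0]-.5735)<.12)&(abs(P[...,1]-.0047)<.08)&(im.min(2)>150)
    print(im[200:,300:][:3,:3].tolist(), g[163,330])
print(bot.get_obs()['t'])
E
```

```text
top bench z 0.0009
rest (array([484.9, 219.9]), array([129.6, 155. ]), 75.95) 2481
rest@.028 (array([484.7, 219.5]), array([129.9, 154.8]), 75.73)
win 228 [200.  196.4] [0.5    0.2433 0.028 ]
pads 125 [317.9 148. ] [ 0.6038 -0.002   0.02  ]
pads 119 [311.2 176.9] [0.5421 0.0122 0.02  ]
[[[117, 115, 107], [118, 113, 108], [118, 114, 108]], [[116, 114, 106], [113, 111, 106], [116, 114, 109]], [[115, 111, 106], [114, 112, 105], [117, 114, 106]]] 134
side bench z -0.0012
rest (array([485.2, 222.3]), array([126. , 154.6]), 75.62) 1058
rest@.028 (array([485.5, 219.8]), array([127.5, 156.6]), 79.38)
win 80 [280.5 159.5] [0.4984 0.2424 0.028 ]
pads 72 [312.1 226.4] [0.5397 0.0047 0.02  ]
pads 82 [338.5 227.7] [ 0.6006 -0.0093  0.02  ]
[[[42, 62, 74], [66, 76, 84], [95, 101, 103]], [[92, 93, 97], [116, 114, 113], [132, 130, 127]], [[141, 138, 133], [142, 139, 134], [145, 141, 137]]] 139
1.0
```

```bash
cat >> h.py <<'E'
from scipy.spatial.transform import Rotation as Ro
def tool():
    o=bot.get_obs(); q=o['tool_rot']; return np.array(o['eef_pos']),Ro.from_quat([q[1],q[2],q[3],q[0]])
def want(yaw_deg,pitch=0.):
    # jaw axis x along panel y (yaw+90), tool z down, pitched about panel y: pitch>0 -> tool z leans to +panel x
    y=np.radians(yaw_deg); ex=np.array([np.cos(y),np.sin(y),0]); ey=np.array([-np.sin(y),np.cos(y),0])
    z=np.sin(pitch)*ex-np.cos(pitch)*np.array([0,0,1]); x=ey; 
    return Ro.from_matrix(np.c_[x,np.cross(z,x),z])
def delta(p,R):
    p0,R0=tool(); return (R0.inv().apply(np.array(p)-p0)*100).round(2),(R0.inv()*R).as_rotvec().round(4)
E
python3 - <<'E'
from h import *
d=np.load("pics/top0_d.npy"); P=cloud("top",d)
for s in np.linspace(0,1,8):
    p=np.array([.2324,.6331])*(1-s)+s*np.array([.4511,.2538])
    m=(np.hypot(P[...,0]-p[0],P[...,1]-p[1])<.08); print(p.round(3),m.sum(), P[m][:,2].max().round(3) if m.any() else None)
C=np.array([.4997,.2422]); ex=np.array([np.cos(np.radians(-13.4)),np.sin(np.radians(-13.4))])
p=C-.05*ex; print(p)
print(delta([*p,.06],want(-13.4)))
E
```

```text
[0.232 0.633] 2870 0.056
[0.264 0.579] 4680 0.057
[0.295 0.525] 5520 0.057
[0.326 0.471] 5431 0.057
[0.357 0.416] 4459 0.011
[0.389 0.362] 4438 0.031
[0.42  0.308] 4364 0.034
[0.451 0.254] 4426 0.035
[0.45106121 0.2537874 ]
(array([-28.14,  33.6 ,  17.13]), array([-0.00e+00, -1.00e-04, -1.18e-01]))
```

```bash
python3 -m creep '[[[-4,5,1,0,0,-0.03,0],[-8.5,10,2,0,0,-0.06,0],[-12.5,15,4,0,0,-0.118,0],[-17,20,6,0,0,-0.118,0],[-21,25,8,0,0,-0.118,0],[-25,30,11,0,0,-0.118,0],[-28.1,33.6,13.5,0,0,-0.118,0],[-28.1,33.6,15.5,0,0,-0.118,0],[-28.1,33.6,15.5,0,0,-0.118,0],[-28.1,33.6,15.5,0,0,-0.118,0]]]' 40; python3 - <<'E'
from h import *
im,d=bot.read_camera("side"); cv2.imwrite("pics/s1.png",cv2.resize(im[60:230,170:400],None,fx=3.4,fy=3.4,interpolation=cv2.INTER_CUBIC))
C=np.array([.4997,.2422]); ex=np.array([np.cos(np.radians(-13.4)),np.sin(np.radians(-13.4))])
print(delta([*(C-.05*ex),.028],want(-13.4)),bot.get_obs()['t'])
E
```

```text
t: 2.25
eef_pos: [0.4511, 0.2558, 0.0771]
tool_rot: [-0.0, 0.784, 0.62, 0.001]
contact_force: [0.3, 0.1, 0.3]
gripper_width: 0.003
(array([-0.25,  0.04,  4.94]), array([ 0.0008, -0.0021,  0.0023])) 2.3
```

View pics/s1.png

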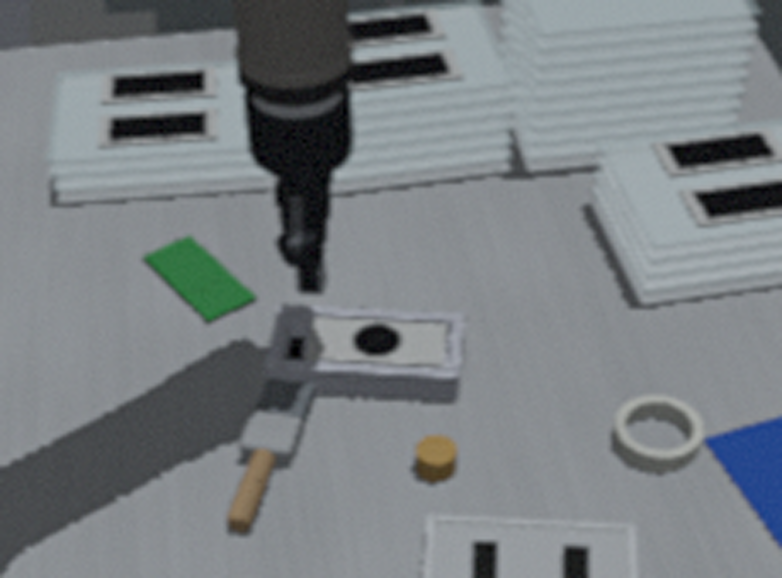

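The shut fingers are at crop (310,285), above the -x end of the panel and its well. I'll lower until they make contact.

```bash
python3 -m creep '[[[-0.2,0,2,0,0,0,0],[-0.2,0,4,0,0,0,0],[-0.2,0,4.4,0,0,0,0],[-0.2,0,4.7,0,0,0,0],[-0.2,0,4.7,0,0,0,0]]]'
```

```text
t: 2.92
eef_pos: [0.451, 0.2528, 0.03]
tool_rot: [-0.0, 0.785, 0.62, 0.001]
contact_force: [0.2, 0.7, 0.6]
gripper_width: 0.003
```

```bash
python3 -m creep '[[[0,0,0.15,0,0,0,0],[0,0,0.3,0,0,0,0],[0,0,0.3,0,0,0,0]]]'
```

```text
t: 3.3
eef_pos: [0.4507, 0.2525, 0.0264]
tool_rot: [-0.0, 0.785, 0.62, 0.0]
contact_force: [-0.7, 0.9, 1.8]
gripper_width: 0.004
```

```bash
python3 -m creep '[[[0,0,0.2,0,0,0,0],[0,0,0.4,0,0,0,0],[0,0,0.6,0,0,0,0],[0,0,0.6,0,0,0,0]]]'
```

```text
t: 3.8
eef_pos: [0.4506, 0.252, 0.02]
tool_rot: [0.0, 0.785, 0.62, -0.0]
contact_force: [-1.5, 0.4, 0.8]
gripper_width: 0.0
```

```bash
python3 -m creep '[[[0,0,0.15,0,0,0,0],[0,0,0.3,0,0,0,0],[0,0,0.3,0,0,0,0]]]'
```

```text
t: 4.18
eef_pos: [0.4506, 0.252, 0.0172]
tool_rot: [0.0, 0.785, 0.62, -0.0]
contact_force: [-1.8, 0.3, 0.8]
gripper_width: -0.001
```

```bash
cat > look.py <<'E'
from h import *
import sys
n=sys.argv[1]
for c in ("side","top"):
    im,d=bot.read_camera(c); P=cloud(c,d); np.save(f"pics/{c}{n}_d.npy",d)
    box=(slice(110,210),slice(220,340)) if c=="side" else (slice(140,260),slice(140,284))
    cv2.imwrite(f"pics/{c}{n}.png",cv2.resize(im[box],None,fx=5.5,fy=5,interpolation=cv2.INTER_CUBIC))
    C=np.array([.4997,.2422]); y=np.radians(-13.4); ex=np.array([np.cos(y),np.sin(y)]); ey=np.array([-ex[1],ex[0]])
    a=(P[...,:2]-C)@ex; b=(P[...,:2]-C)@ey
    for x0 in range(-80,90,10):
        m=(abs(a*1000-x0)<5)&(abs(b)<.015)&(d>0)
        if m.any(): print(c,x0,m.sum(),(np.median(P[m][:,2])*1000).round(1),end=' | ')
    print()
E
python3 look.py 2
```

```text
side -80 62 26.6 | side -70 18 0.5 | side -60 14 22.1 | side -50 16 26.5 | side -40 48 30.9 | side -30 35 22.8 | side -20 46 27.4 | side -10 103 212.3 | side 0 75 322.1 | side 10 108 333.9 | side 20 41 40.7 | side 30 44 44.6 | side 40 54 48.0 | side 50 31 13.0 | side 60 21 26.1 | side 70 33 -0.5 | side 80 26 -1.0 | 
top -80 75 30.1 | top -70 87 421.8 | top -60 78 442.8 | top -50 82 432.1 | top -40 83 419.0 | top -30 94 405.5 | top -20 100 377.1 | top -10 115 370.4 | top 0 138 39.5 | top 10 112 42.1 | top 20 76 44.9 | top 30 73 48.4 | top 40 74 53.1 | top 50 28 52.4 | top 60 85 28.0 | top 70 36 26.9 | top 80 61 0.9 |
```

View pics/side2.png

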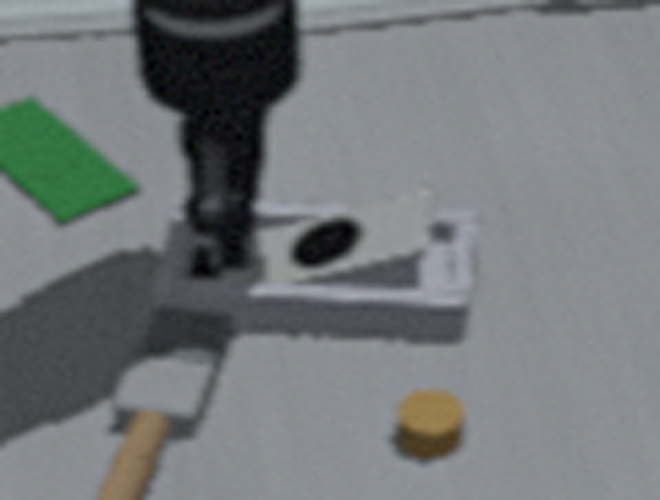

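View pics/top2.png

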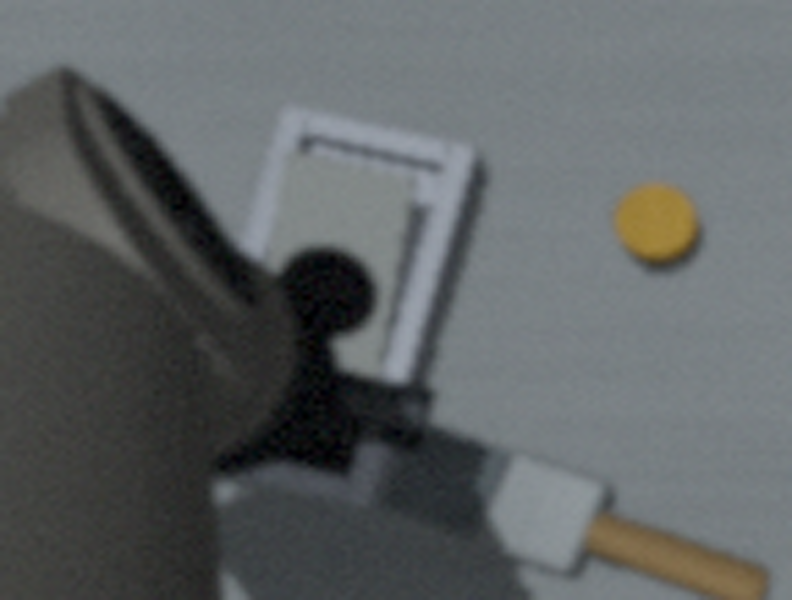

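The +x end is up, at about 48 mm at x=+40, and the slope is about 0.35. I'll press a little further towards the stop.

```bash
python3 -m creep '[[[0,0,0.1,0,0,0,0],[0,0,0.15,0,0,0,0],[0,0,0.15,0,0,0,0]]]'
```

```text
t: 4.65
eef_pos: [0.4508, 0.252, 0.0166]
tool_rot: [-0.0, 0.785, 0.62, 0.0]
contact_force: [-4.1, -1.5, 12.3]
gripper_width: 0.001
```

Force rose to 12 N, so it is on the stop. I'll retract and measure.

```bash
python3 -m creep '[[[0,0,-0.3,0,0,0,0],[0,0,-2,0,0,0,0],[0,-2,-6,0,0,0,0.5],[0,-6,-11,0,0,0,1],[0,-10,-13,0,0,0,1],[0,-10,-13,0,0,0,1]]]'; python3 look.py 3
```

```text
t: 5.4
eef_pos: [0.3522, 0.277, 0.1483]
tool_rot: [-0.001, 0.784, 0.621, 0.002]
contact_force: [0.4, -0.1, 0.3]
gripper_width: 0.846
side -80 38 26.3 | side -70 12 0.3 | side -60 12 5.7 | side -50 20 13.2 | side -40 25 17.8 | side -30 26 21.5 | side -20 23 26.3 | side -10 26 29.8 | side 0 28 33.9 | side 10 38 37.8 | side 20 40 41.3 | side 30 46 44.6 | side 40 53 47.0 | side 50 31 14.0 | side 60 21 25.6 | side 70 32 0.7 | side 80 25 -0.7 | 
top -80 67 28.2 | top -70 67 1.9 | top -60 67 3.0 | top -50 71 14.6 | top -40 70 19.2 | top -30 70 23.2 | top -20 71 27.6 | top -10 68 31.8 | top 0 73 35.7 | top 10 74 40.4 | top 20 76 44.7 | top 30 74 48.9 | top 40 76 53.1 | top 50 27 53.1 | top 60 82 26.8 | top 70 35 27.3 | top 80 66 1.5 |
```

View pics/side3.png

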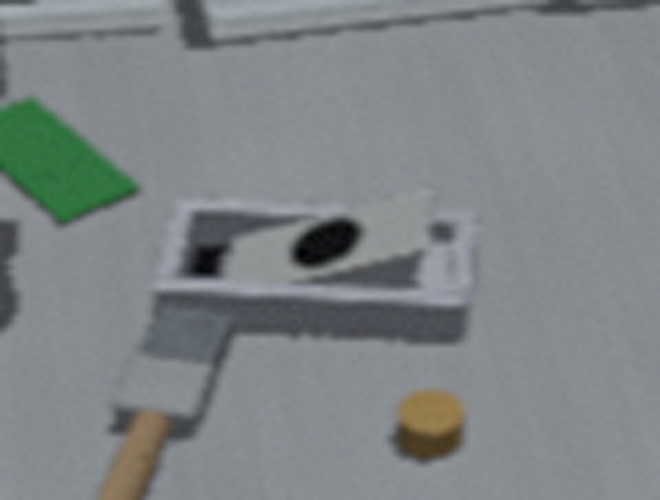

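View pics/top3.png

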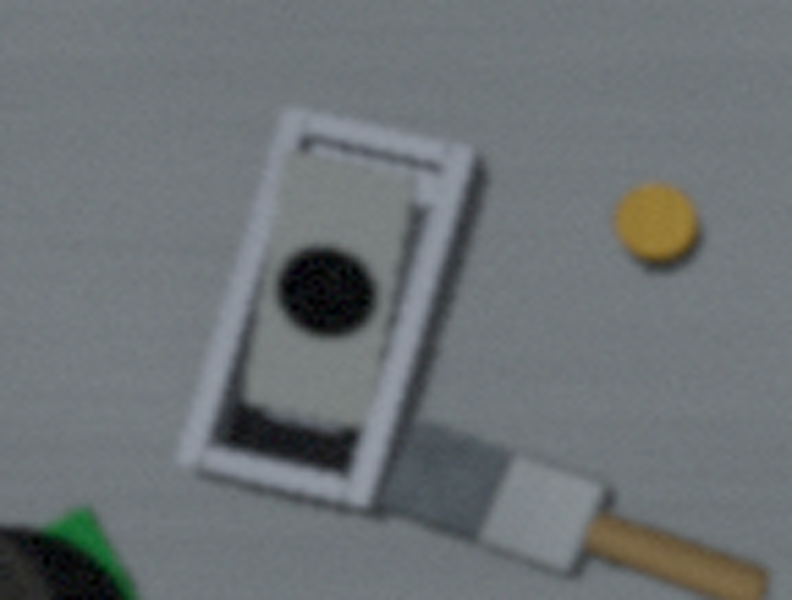

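The panel is tipped and stays up, with the window at side crop (325,240) and the raised end at (430,200). I'll fit its pose from the point clouds.

```bash
cat > fit.py <<'E'
from h import *
import sys
for c in ("top","side"):
    im,d=bot.read_camera(c); P=cloud(c,d)
    s=bot.silhouettes(c,"round_panel_mid")
    for r in s:
        m=r['mask']; pts=P[m&(d>0)]
        if np.hypot(*(np.median(pts,0)[:2]-[.5,.242]))>.05: continue
        for _ in range(4):
            o=np.median(pts,0) if _==0 else pts.mean(0); n=np.linalg.svd(pts-o,full_matrices=False)[2][2]; n*=np.sign(n[2])
            e=(pts-o)@n; pts=pts[abs(e)<max(.003,2*e.std())] if _<3 else pts
        ax=np.array([1,0,0])-n*n[0]; ax/=np.linalg.norm(ax); ay=np.cross(n,ax)
        uv=np.c_[(pts-o)@ax,(pts-o)@ay]
        w=cv2.minAreaRect((uv*1000).astype(np.float32)); ctr=o+(w[0][0]*ax+w[0][1]*ay)/1000
        bx=cv2.boxPoints(w); e1=bx[1]-bx[0]; e2=bx[2]-bx[1]; L=e1 if np.linalg.norm(e1)>np.linalg.norm(e2) else e2
        L=L/np.linalg.norm(L); L=L*np.sign(L[0]); lx=L[0]*ax+L[1]*ay
        print(c,r['p'],len(pts),'topface ctr',ctr.round(4),'size',np.round(w[1],1),'n',n.round(3),'tilt',np.arccos(n[2]).round(3),'tiltdir',np.degrees(np.arctan2(-n[1],-n[0])).round(1),'long axis',lx.round(3),'yaw',np.degrees(np.arctan2(lx[1],lx[0])).round(1))
E
python3 fit.py
```

```text
top 0.87 1166 topface ctr [0.4958 0.2437 0.0342] size [ 50.8 110.1] n [-0.377  0.095  0.921] tilt 0.399 tiltdir -14.2 long axis [ 0.894 -0.223  0.389] yaw -14.0
side 0.66 422 topface ctr [0.4962 0.2435 0.0324] size [ 53.2 110.5] n [-0.378  0.091  0.922] tilt 0.399 tiltdir -13.5 long axis [ 0.884 -0.26   0.388] yaw -16.4
```

```bash
python3 - <<'E'
from h import *
R=want(-14,.4); z=R.as_matrix()[:,2]; lx=np.array([.8937,-.2228,.389]); G=np.array([.4968,.2435,.031])+.038*lx
T=G+.013*z; print(z.round(3),G.round(4),T.round(4)); print('pre',delta(T-.08*z,R)); print('t',bot.get_obs()['t'])
E
```

```text
[ 0.378 -0.094 -0.921] [0.5308 0.235  0.0458] [0.5357 0.2338 0.0338]
pre (array([ 0.29, 15.48,  3.78]), array([-0.4001, -0.0008,  0.0089]))
t 5.7
```

```bash
python3 -m creep '[[[0,4,0,-0.1,0,0,1],[0.1,8,0,-0.25,0,0.005,1],[0.2,12,1,-0.4,0,0.009,1],[0.3,15.5,3,-0.4,0,0.009,1],[0.3,15.5,3.8,-0.4,0,0.009,1],[0.3,15.5,3.8,-0.4,0,0.009,1]]]' 50; python3 - <<'E'
from h import *
R=want(-14,.4); T=[.5357,.2338,.0338]
print(delta(T,R))
E
python3 look.py 4
```

```text
t: 6.45
eef_pos: [0.5045, 0.2413, 0.1067]
tool_rot: [0.156, 0.772, 0.604, 0.122]
contact_force: [0.3, 0.0, 1.0]
gripper_width: 1.003
(array([0.02, 0.12, 7.96]), array([-0.0011,  0.0004,  0.0007]))
side -80 113 427.9 | side -70 159 400.6 | side -60 84 353.0 | side -50 84 325.6 | side -40 94 298.8 | side -30 103 268.8 | side -20 108 211.8 | side -10 42 31.7 | side 0 31 34.3 | side 10 38 37.9 | side 20 39 40.8 | side 30 46 44.8 | side 40 47 47.4 | side 50 32 13.2 | side 60 21 26.4 | side 70 31 0.6 | side 80 22 -1.3 | 
top -80 321 433.1 | top -70 295 406.8 | top -60 225 351.1 | top -50 208 326.7 | top -40 188 304.6 | top -30 111 281.3 | top -20 101 261.8 | top -10 40 220.7 | top 0 1 37.9 | top 10 66 40.3 | top 20 74 44.2 | top 30 75 48.4 | top 40 75 52.9 | top 50 28 52.7 | top 60 83 26.6 | top 70 33 27.7 | top 80 65 1.1 |
```

View pics/side4.png

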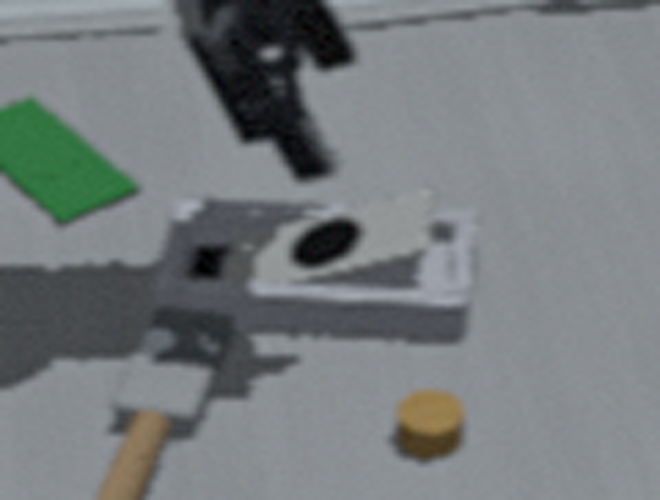

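The open fingers are at crop (310,165) and (340,50), on either side of the panel and aligned with it. I'll move down and look before closing.

```bash
python3 -m creep '[[[0,0.1,3,0,0,0,1],[0,0.1,5.5,0,0,0,1],[0,0.1,7.2,0,0,0,1],[0,0.1,8,0,0,0,1],[0,0.1,8,0,0,0,1]]]' 50;python3 look.py 5
```

```text
t: 7.18
eef_pos: [0.536, 0.2348, 0.0346]
tool_rot: [0.156, 0.772, 0.604, 0.123]
contact_force: [0.3, 0.1, -1.0]
gripper_width: 1.001
side -80 98 411.5 | side -70 89 396.8 | side -60 69 380.2 | side -50 91 361.9 | side -40 107 332.6 | side -30 106 284.4 | side -20 74 255.6 | side -10 61 238.4 | side 0 65 206.3 | side 10 73 179.5 | side 20 32 167.4 | side 30 22 47.0 | side 40 49 48.3 | side 50 33 13.2 | side 60 22 26.3 | side 70 35 0.9 | side 80 26 -1.5 | 
top -80 278 419.9 | top -70 267 397.4 | top -60 249 383.7 | top -50 236 362.2 | top -40 196 339.7 | top -30 144 282.4 | top -20 129 261.9 | top -10 107 242.7 | top 0 78 210.6 | top 10 72 194.7 | top 20 35 176.0 | top 30 40 49.5 | top 40 76 53.0 | top 50 29 50.9 | top 60 78 26.2 | top 70 35 28.5 | top 80 63 0.6 |
```

View pics/side5.png

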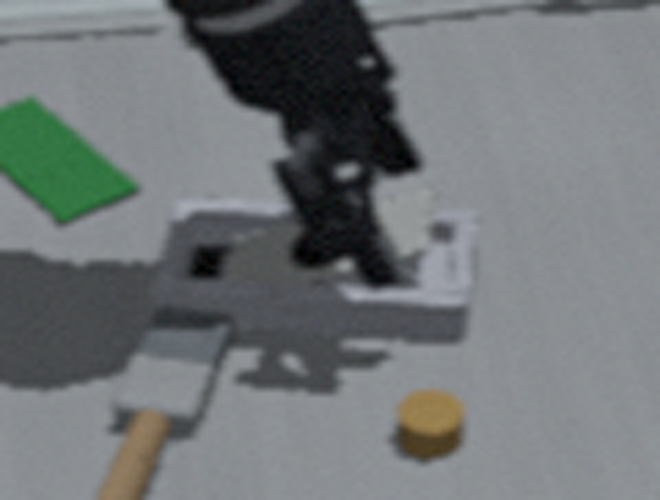

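View pics/top5.png

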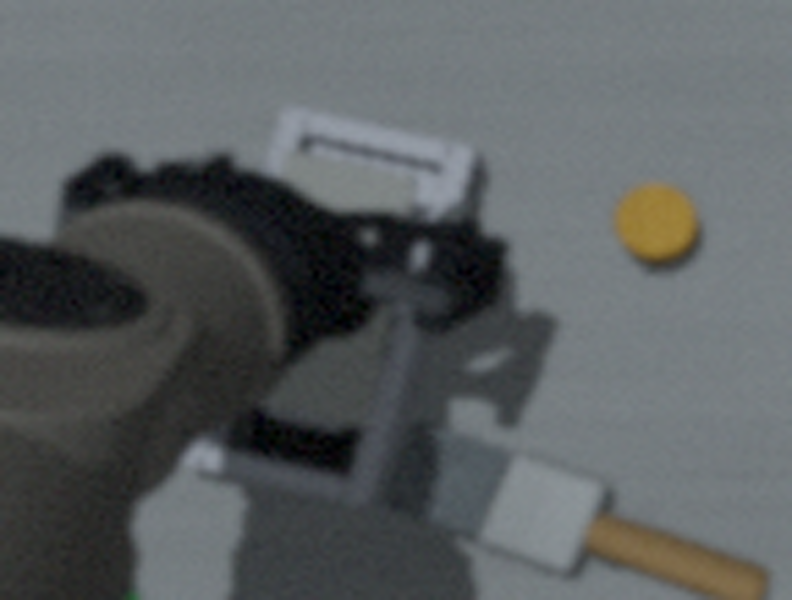

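```bash
python3 -m creep '[[[0,0,0,0,0,0,0.7],[0,0,0,0,0,0,0.68],[0,0,0,0,0,0,0.68]]]' 50
```

```text
t: 7.65
eef_pos: [0.5361, 0.2349, 0.0347]
tool_rot: [0.156, 0.772, 0.604, 0.123]
contact_force: [-0.2, 0.6, 0.1]
gripper_width: 0.681
```

```bash
python3 -m creep '[[[0,0,0,0,0,0,0.3],[0,0,0,0,0,0,0.3],[0,0,0,0,0,0,0.3],[0,0,0,0,0,0,0.3]]]' 50
```

```text
t: 8.15
eef_pos: [0.5361, 0.2348, 0.0345]
tool_rot: [0.156, 0.772, 0.604, 0.123]
contact_force: [-1.0, 0.2, 1.6]
gripper_width: 0.566
```

Gripped at 0.566, about 48 mm, which matches the panel's 50 mm width. I'll lift straight up.

```bash
python3 -m creep '[[[0,0.2,-0.46,0,0,0,0.3],[0,0.78,-1.84,0,0,0,0.3],[0,1.56,-3.7,0,0,0,0.3],[0,2.7,-6.4,0,0,0,0.3],[0,3.9,-9.2,0,0,0,0.3],[0,3.9,-9.2,0,0,0,0.3]]]';python3 fit.py; cat > lk.py <<'E'
from h import *
import sys
n,c=sys.argv[1:3]; a=[int(v) for v in sys.argv[3:]]
im,d=bot.read_camera(c); cv2.imwrite(f"pics/{c}{n}.png",cv2.resize(im[a[0]:a[1],a[2]:a[3]],None,fx=3.8,fy=3.8,interpolation=cv2.INTER_CUBIC))
E
python3 lk.py 6 side 60 210 190 390
```

```text
t: 8.9
eef_pos: [0.5374, 0.2352, 0.1369]
tool_rot: [0.156, 0.772, 0.603, 0.125]
contact_force: [0.2, -1.4, -1.3]
gripper_width: 0.562
top 0.73 666 topface ctr [0.4971 0.2439 0.1358] size [ 49.6 109.6] n [-0.382  0.096  0.919] tilt 0.405 tiltdir -14.2 long axis [ 0.896 -0.205  0.394] yaw -12.9
```

View pics/side6.png

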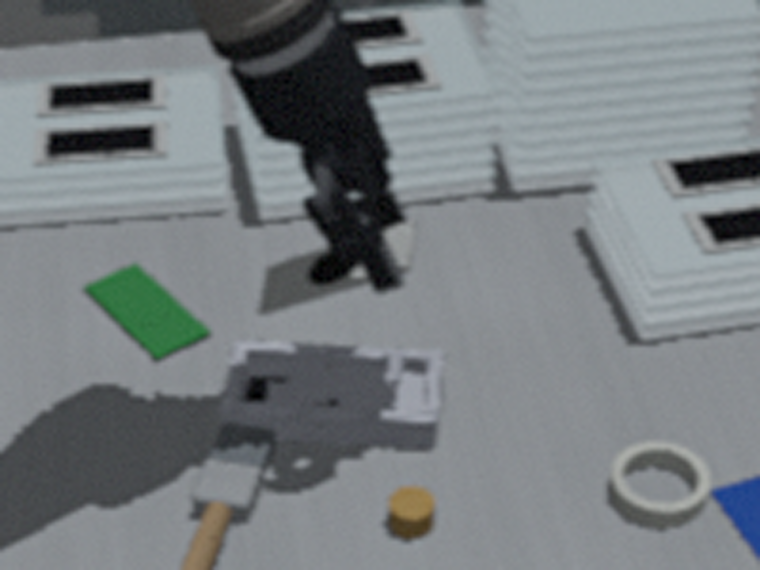

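The panel is held at crop (340,265) and out of the rest, with its tilt matching the tool's. I'll compute the pose above the tray.

```bash
python3 - <<'E'
from h import *
p,R0=tool(); M=R0.as_matrix(); print('tool pitch',np.arccos(-M[2,2]),'jaw yaw',np.degrees(np.arctan2(M[1,0],M[0,0]))-90)
R=want(-13.3,0); y=np.radians(-13.0); ex=np.array([np.cos(y),np.sin(y),0])
T=np.array([.573,.005,.0])+.0383*ex; T[2]=.07
print(T.round(4),delta(T,R))
E
```

```text
tool pitch 0.39879391676195225 jaw yaw -13.892864468238386
[ 0.6103 -0.0036  0.07  ] (array([-21.27,   9.5 ,  10.87]), array([ 0.3988,  0.0022, -0.0102]))
```

```bash
python3 -m creep '[[[-2,1,0.5,0.04,0,0,0.3],[-5.5,2.5,2,0.13,0,0,0.3],[-9,4,3.8,0.22,0.001,-0.004,0.3],[-12.5,5.6,5.6,0.3,0.001,-0.006,0.3],[-16,7.2,7.5,0.36,0.002,-0.01,0.3],[-19,8.5,9.5,0.399,0.002,-0.01,0.3],[-21,9.4,10.7,0.399,0.002,-0.01,0.3],[-21.3,9.5,10.9,0.399,0.002,-0.01,0.3],[-21.3,9.5,10.9,0.399,0.002,-0.01,0.3]]]'; sed -i 's/\[.5,.242\]))>.05/[.5,.15]))>.19/' fit.py; python3 fit.py;python3 lk.py 7 side 130 270 240 440;python3 lk.py 7 top 90 240 240 400
```

```text
t: 10.28
eef_pos: [0.6105, -0.0022, 0.07]
tool_rot: [-0.001, 0.784, 0.621, 0.001]
contact_force: [-0.3, 0.8, 0.2]
gripper_width: 0.568
top 0.73 800 topface ctr [0.563  0.0086 0.0853] size [49.5 91.6] n [-0.005 -0.005  1.   ] tilt 0.007 tiltdir 44.9 long axis [ 0.977 -0.215  0.004] yaw -12.4
side 0.64 636 topface ctr [0.56   0.0092 0.0834] size [52.5 84.7] n [-0.001 -0.001  1.   ] tilt 0.001 tiltdir 34.0 long axis [ 0.978 -0.207  0.001] yaw -12.0
side 0.36 1495 topface ctr [0.5746 0.0019 0.0029] size [ 98.1 151.1] n [0.004 0.012 1.   ] tilt 0.013 tiltdir -108.4 long axis [ 0.97  -0.241 -0.001] yaw -14.0
```

View pics/side7.png

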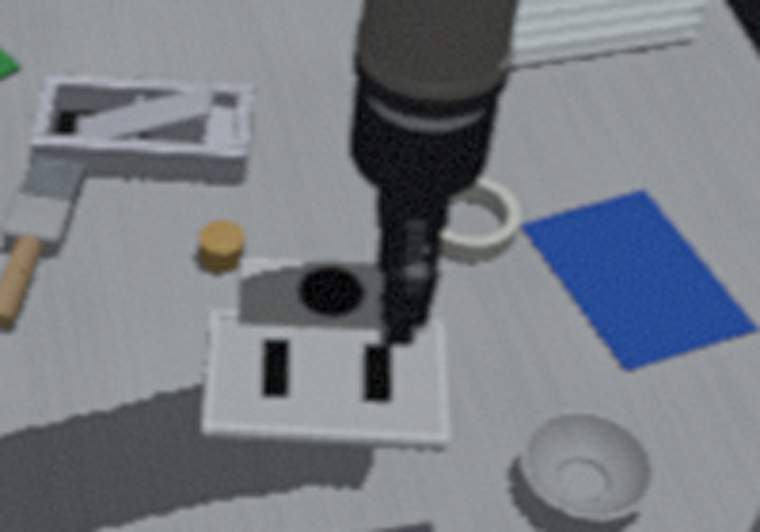

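View pics/top7.png

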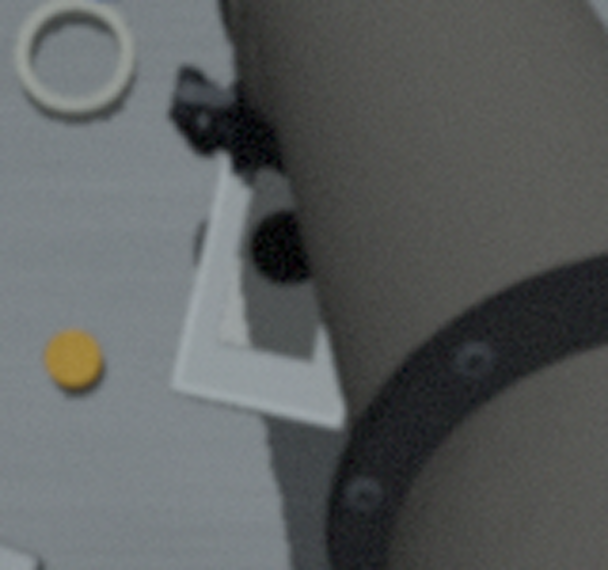

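The panel is level above the tray, with its centre at about (0.572, 0.0065). I'll lower it slowly.

```bash
python3 -m creep '[[[-0.1,0.05,1.5,0,0,0,0.3],[-0.15,0.1,3.2,0,0,0,0.3],[-0.15,0.1,4.6,0,0,0,0.3],[-0.15,0.1,5.2,0,0,0,0.3],[-0.15,0.1,5.5,0,0,0,0.3],[-0.15,0.1,5.5,0,0,0,0.3]]]'
```

```text
t: 11.32
eef_pos: [0.612, -0.0049, 0.0157]
tool_rot: [-0.0, 0.784, 0.62, 0.001]
contact_force: [0.0, -0.2, -0.8]
gripper_width: 0.57
```

```bash
python3 -m creep '[[[0,0,0.1,0,0,0,0.3],[0,0,0.2,0,0,0,0.3],[0,0,0.3,0,0,0,0.3],[0,0,0.3,0,0,0,0.3]]]'; python3 lk.py 8 side 130 270 240 440
```

```text
t: 11.82
eef_pos: [0.6118, -0.0049, 0.0126]
tool_rot: [-0.0, 0.784, 0.62, 0.001]
contact_force: [-0.7, 0.4, -0.5]
gripper_width: 0.57
```

View pics/side8.png

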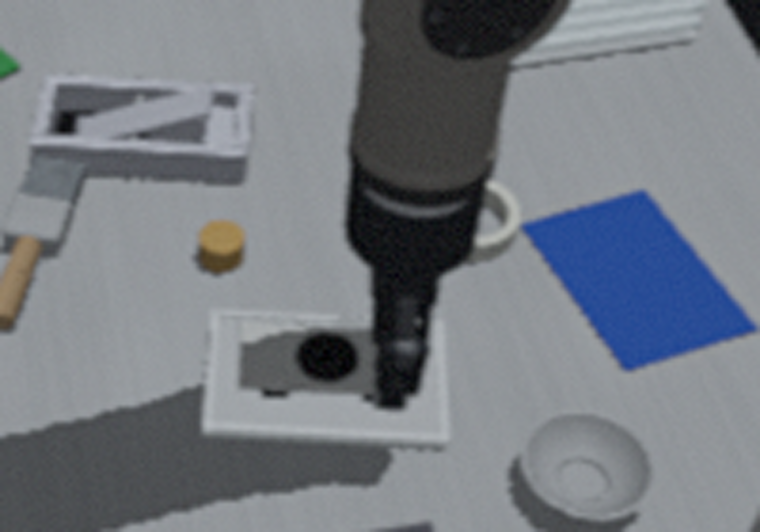

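```bash
python3 -m creep '[[[0,0,0.1,0,0,0,0.3],[0,0,0.15,0,0,0,0.3],[0,0,0.15,0,0,0,0.3]]]'
```

```text
t: 12.25
eef_pos: [0.6118, -0.0049, 0.0111]
tool_rot: [-0.0, 0.784, 0.62, 0.001]
contact_force: [-0.9, 0.4, -0.4]
gripper_width: 0.566
```

```bash
python3 -m creep '[[[0,0,0.05,0,0,0,0.3],[0,0,0.1,0,0,0,0.3],[0,0,0.1,0,0,0,0.3]]]'
```

```text
t: 12.62
eef_pos: [0.6119, -0.0049, 0.0108]
tool_rot: [-0.0, 0.784, 0.62, 0.001]
contact_force: [-2.8, 0.4, 5.5]
gripper_width: 0.566
```

Contact force is 5.5 N, so the panel is seated. I'll open a little and withdraw.

```bash
python3 -m creep '[[[0,0,0,0,0,0,0.62],[0,0,0,0,0,0,0.66],[0,0,0,0,0,0,0.66],[0,0,-0.5,0,0,0,0.67],[0,0,-1.5,0,0,0,0.68],[0,0,-4,0,0,0,0.7],[0,0,-8,0,0,0,0.8],[0,-4,-13,0,0,0,1],[0,-9,-17,0,0,0,1],[0,-9,-17,0,0,0,1]]]'
```

```text
t: 13.88
eef_pos: [0.5232, 0.0165, 0.1837]
tool_rot: [0.001, 0.784, 0.621, 0.003]
contact_force: [1.5, -0.7, 0.2]
gripper_width: 1.0
```

```bash
python3 -m creep '[[[4,-3,0,0,0,0,1],[9,-6,-1,0,0,0,1],[14,-8,-2,0,0,0,1],[18,-10,-3,0,0,0,1],[18,-10,-3,0,0,0,1]]]';python3 fit.py; python3 lk.py 9 side 130 280 240 440;python3 lk.py 9 top 90 240 240 400; python3 - <<'E'
from h import *
im,d=bot.read_camera("side"); cv2.imwrite("pics/full9.png",im)
bot.read_camera("top")
for c in("top","side"): print(bot.find_in(c,"rect_panel_mid"))
print(bot.get_obs()['t'])
E
```

```text
t: 14.5
eef_pos: [0.4678, 0.2182, 0.2109]
tool_rot: [-0.001, 0.782, 0.623, 0.002]
contact_force: [-0.1, -0.7, -0.7]
gripper_width: 1.0
top 0.96 1117 topface ctr [0.574  0.0037 0.0261] size [ 49.8 110.9] n [0.    0.001 1.   ] tilt 0.001 tiltdir -106.6 long axis [ 0.976 -0.219 -0.   ] yaw -12.7
side 0.83 763 topface ctr [0.5735 0.0025 0.0236] size [ 52.6 110.5] n [ 0.004 -0.007  1.   ] tilt 0.008 tiltdir 119.1 long axis [ 0.98  -0.2   -0.005] yaw -11.5
[{'xy': [447.7, 165.1], 'p': 0.62}]
[{'xy': [350.8, 332.1], 'p': 0.62}]
15.0
```

View pics/side9.png

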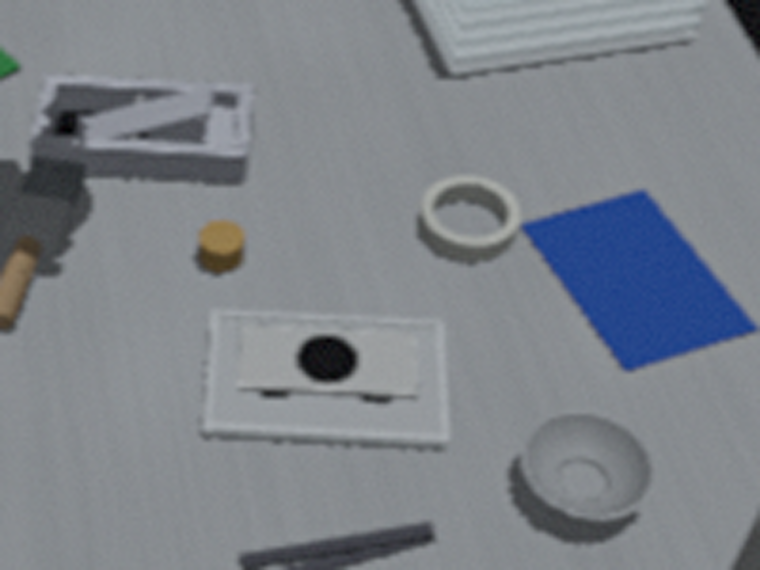

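View pics/top9.png

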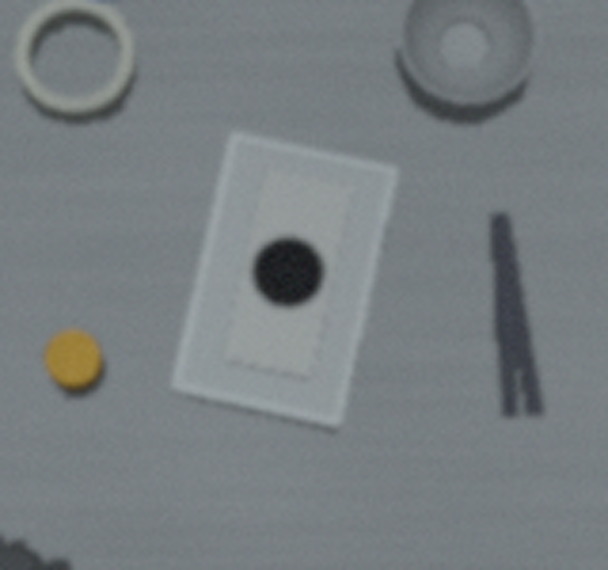

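The panel lies level and centred in the tray, with its window at top crop (288,271). The rectangular-window panel hasn't moved and the arm is clear. I'll let it settle briefly, then hand in.

```bash
python3 -m creep '[[[0,0,0,0,0,0,1],[0,0,0,0,0,0,1],[0,0,0,0,0,0,1],[0,0,0,0,0,0,1]]]' && python3 -c "
from station import bot; print(abs(bot.get_obs()['joint_vel']).max()); print(bot.hand_in())"
```

```text
t: 15.5
eef_pos: [0.4681, 0.2138, 0.2103]
tool_rot: [-0.0, 0.784, 0.62, 0.001]
contact_force: [-0.7, -0.5, -0.5]
gripper_width: 1.0
0.0015021657264920351
the job is handed in; nothing more can be done
None
```

The round-window panel lies face up on both pads of the clear tray, and I handed the job in at about 15.5 s of the 51 s allowed. No verdict is reported.

- **What I did:** I pressed the panel's -x end with the shut fingers to the rocker stop. The force reached about 12 N and the tilt measured 0.399 rad. I then gripped it by its long edges about 38 mm from centre towards the raised end, lifted it and levelled it. I lowered it onto the pads until the force read about 5.5 N, then opened the fingers slightly and withdrew upwards.
- **Panel position:** The top camera puts its centre about 1 mm along and 1 mm across from the seat. Tilt is under 0.01 rad, and yaw is -12.7° against the tray's -13.0°.
- **Other panel:** The rectangular-window panel shows at the same pixels as at the start, within about 2 px. The arm was clear and still at hand-in.
- **Where the cameras disagreed:** The side and top cameras differ by 1 to 2 mm in position and height, and by about 1° in yaw. Early on, the side camera placed the tray pads about 7 mm away from the top camera's reading, probably because the pads' dark sides were visible to it. I used the top camera for the seat. All of these differences are within tolerance.

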